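# Run a curtain carrier round a bent track corner to its end stop

## Task

Put the orange curtain carrier into the open end of the curved track and run it, without jamming or forcing it, all the way round the corner until it has clicked past the spring catch and stays parked against the rubber buffer of the red end stop. Be gentle with the buffer, do not drive it solid, then let go; leave the white carrier and the other things on the table where they are.

Things in the scene. Friction and masses are not known exactly. Their poses are not given: they have to be found in the camera images.
- carrier_center (a point): The orange carrier, about 0.2 kg, upright on the table. Nylon glide 54 mm long (x) x 36 wide (y) x 24 high, ends rounded to half circles in plan. From its top stands a steel hanger plate 34 long (x), 8 thick (y), from 24 to 78 above the underside, centred: grip it across its thickness. Point: on the centre line, 39 above the underside. z up; either end may lead.
- track: Galvanised C-track fixed to the table, slot up: 33 mm high, 46 wide, floor 3 thick, inside 40 wide and 27 high, slot on top 16 wide for the hanger plate. Origin on the table, on the centre line at the mouth; x runs into the track, z up. Its course: 120 straight, a bolted splice, a 90 degree bend to the left (its y) of 250 centre-line radius, then 175 straight with the end stop.
- mouth (a point): Mouth of the track: where the covered track begins, on the centre line, on top of its floor (3 above the table); axes as the track's. Before it 80 mm of bare floor, 46 wide, is left as a tongue for setting a carrier down; over the last 23 before the mouth the side walls are belled out, to about 60 wide.
- splice (a point): Splice between the first straight and the corner piece, 120 mm from the mouth, on the floor; axes as the track's. Bend and last straight are one rigid piece set by hand: it is turned about this point (about z) by up to 0.07 rad either way, NOT measured, so feel or see its real course. Carrier and track should not press on each other with over 30 N (all contacts summed).
- catch (a joint): Spring catch of the red clamp-on end stop: an upright brass nose in the left wall (inside of the bend), standing 9 mm into the track, 60 to 84 after the end of the bend (where: not measured). 0 m when out, grows as it is pressed in. It yields to a push of 3 to 12 N along the track and snaps out behind the carrier once that has pushed the buffer in by about 4 mm.
- buffer (a joint): Sprung rubber buffer of the end stop, its face 46 mm beyond the catch: 0 m when free, grows as the carrier pushes it in, about 1 N per mm, solid at 0.013. With a carrier parked between catch and buffer it stays in by about 0.003.
- spare_center (a point): The white carrier, same shape as the orange one, not to be used; point as on the orange one.
- snips: Tin snips with red handles, lying; origin at the pivot.
- fishplate: Flat dark steel splice plate 85 x 22 x 4 mm lying on the table inside the curve; origin at the middle of its underside.
- driver: Screwdriver with green handle, lying.
- hammer: Hammer, lying.
- tape: Black and red tape measure, 75 x 42 x 70 mm high; origin under its middle.

How it is judged:
On the way, in this order (a step that is already met when the one before it is completed fails the run):
1. the orange carrier is in the straight of the track, past the mouth (x of carrier_center in the frame of track between 0.04 and 0.15 m and y of carrier_center in the frame of track between -0.008 and 0.008 m and z of carrier_center in the frame of track below 0.047 m), for 0.1 s.
2. the orange carrier has come round the bend, still in the track (y of carrier_center in the frame of track above 0.25 m and x of carrier_center in the frame of track above 0.34 m and z of carrier_center in the frame of track below 0.047 m), for 0.1 s.
At the end, for the whole second after the job is handed in: The orange carrier stands at rest in the track beyond the bend, held by the catch with the buffer pushed in by 1.5 to 7 mm, and is released (value of joint buffer between 0.0015 and 0.007 m and y of carrier_center in the frame of track above 0.3 m and x of carrier_center in the frame of track above 0.33 m and z of carrier_center in the frame of track below 0.047 m and linear speed of carrier below 0.01 m/s); the robot touches nothing.
It fails at once if once inside the track, carrier and track (with its catch and buffer) press on each other with more than 30 N (x of carrier_center in the frame of track above 0 m and contact force between carrier and track above 30 N).
It fails at once if the buffer is driven solid (pushed in more than 12 mm) (value of joint buffer above 0.012 m).
It fails at once if another thing on the table is shifted by more than 25 mm (distance of any of spare_center, snips, fishplate, driver, hammer, tape from where it was at the start of the episode above 0.025 m).
It also fails if it takes over 72 s, if anything falls off the work surface, if the arm or the gripper's body presses on something with over 40 N, if the wrist force passes 120 N, or if a joint passes its speed limit or range.

## Robot

A 6-joint arm with a two-finger parallel gripper is mounted at the origin on the work surface. World frame = base frame: x ahead of the robot, y to its left, z up, the work surface at z = 0. Lengths are in m, angles in rad, forces in N, time in s.
With the tool pointing down it reaches from about 0.375 to 0.9 m from the base axis. Payload 3.1 kg.
Tool frame: the origin (TCP) lies between the finger pads; the fingertips stand 17 mm ahead of it and the grasp point (between the pads) lies 2 mm behind it (robot.nose_length is the distance from the TCP to the fingertips, in m); y points along the fingers, x is the direction in which the jaws open and shut, and the axes are right-handed (so a half turn about y gives the same grasp; the last joint's range is limited). The gripper opens to 85 mm and grips with 20 to 120 N. Pads are 22 mm wide; open, the fingers measure 114 mm over their backs; the gripper's body (76 mm by 85 mm) begins 54 mm behind the grasp point. The pads swing forward as they close: fully open they stand 13 mm farther back than shut.
Start: joints at [0.993, 0.527, 1.433, -0, 1.181, -0.178], TCP at [0.243, 0.576, 0.248] pointing down, gripper open.
Joint ranges: [-3.08, 3.08], [-0.75, 2.2], [0.22, 2.44], [-1.43, 4.57], [0, 2.65], [-2.85, 2.85]. Speed limits (rad/s): [2.79, 2.79, 3.14, 3.14, 3.14, 3.14].

## Interface

Orientations are given as a rotation vector (axis times angle).
In Python, from cell import robot, snapshot, calibration gives the robot as it stands.
- The arm moves only by the tool send_rows, never from a script. Its argument "rows" is a list of rows, each a list of 3 entries, a list of its own where there are three numbers: the shift along the tool's x, y, z in units of 25 mm (1.0 is 25 mm), then the turn about the tool's y in units of 6 degrees (1.0 is 6 degrees), then the closure, from 0 (fully open) to 1 (shut). A call has 1 to 20 rows; each row is the pose to reach, as a shift and turn from the pose commanded when the call began, along the tool's axes at that moment; what a row does not reach only later rows make up. A row lasts 1/8 s, in which the tool goes at most 62.5 mm and 10.7 degrees, less where a joint would pass 70% of its speed; a pose out of reach is approached as far as the arm can. A call with a gripper value outside its range is refused whole. The fingers move at their own pace and stop on an object; "grip_force" is the grip in N (left out, the last holds). Time passes only in rows, so rows that repeat a pose let the fingers close. It gives the time, the measured TCP pose, the force and the opening at its end, in the units of the state.
- robot.get_state(): the state, without advancing time (a new reading comes with each control period).
- snapshot(name): name is "scene" or "top" or "wrist"; returns the picture (480x640x3 uint8, red, green, blue); there is no depth.
- calibration(name): a dict with "vertical_fov" (degrees; the focal length in pixels is half the picture's height over the tangent of half this angle, whatever the lens; pixels are square), "cx", "cy" (the principal point, pixels), "k1" (the pictures are not rectified: a ray, as slopes to the right and down, at radius r is drawn at 1 + k1 r^2 times it, then the intrinsics apply), "world_from_camera" (4x4, takes a point from camera to world coordinates); the wrist camera has in their place "T_tool_cam" (4x4, takes a point from camera to tool coordinates, whose origin is the TCP and whose axes are the tool frame's). Camera axes: x right, y down, z forward; pixel columns grow to the right and rows downward; lengths in m; the calibration is good to about 2 mm. A picture is of the moment at which its call begins: read the wrist's pose just before it. calibration takes no time and is no camera call.
- robot.hand_in(): hands the job in, once; it reports no verdict.
The state is a dict: "t": time; "joints": joint angles; "qvel": joint speeds; "joint_torque": joint torques, N m; "position": TCP position; "tool_rot": TCP orientation; "wrist_force": force on the tool from outside, world axes, zero at the start; "torque": the same for the moment, N m; "gripper_width": finger opening in m.
Only numpy, scipy, OpenCV 4.12 (cv2) and the standard library are available. Lean on these libraries where they do the work, as an engineer would, in place of code of your own. Each camera call takes 0.05 s, during which the arm holds its last target. There are 200 camera calls.

## Working session

There is one attempt and no reset: what is moved stays moved. The work goes in short steps, Python scripts to look and compute and a tool call to move; the robot and the scene stay as the last step left them, time stands still between calls to the robot, and variables do not carry over. Pictures are saved under pics/ and viewed, about 8 in all and at most 12, crops included, and the job is handed in when it is done.

Besides the shell and the picture viewer there is one more tool, called after "Request:" in YAML: its name, and indented under it one key for each argument. send_rows: Moves the arm, as the interface text tells. Its arguments: {"type":"object","properties":{"rows":{"type":"array","items":{"type":"array"}},"grip_force":{"type":"number"}},"required":["rows"]}

```bash
mkdir -p pics; ls
cat > h.py <<'E'
import numpy as np, cv2
from cell import robot, snapshot, calibration
from scipy.spatial.transform import Rotation as R
def K(c):
    f=240/np.tan(np.radians(c["vertical_fov"])/2); return np.array([[f,0,c["cx"]],[0,f,c["cy"]],[0,0,1.]])
def cam(name,st=None):
    c=calibration(name)
    if name=="wrist":
        T=np.eye(4);T[:3,:3]=R.from_rotvec(st["tool_rot"]).as_matrix();T[:3,3]=st["position"]
        return c,T@np.array(c["T_tool_cam"])
    return c,np.array(c["world_from_camera"])
def dist(c): return np.array([c["k1"],0,0,0,0.])
def ray(px,z,name,st=None):
    c,T=cam(name,st)
    p=cv2.undistortPoints(np.array(px,float).reshape(-1,1,2),K(c),dist(c)).reshape(-1,2)
    d=np.c_[p,np.ones(len(p))]@T[:3,:3].T; o=T[:3,3]
    return o+d*((z-o[2])/d[:,2])[:,None]
def proj(P,name,st=None):
    c,T=cam(name,st); Ti=np.linalg.inv(T); rv=cv2.Rodrigues(Ti[:3,:3])[0]
    return cv2.projectPoints(np.array(P,float).reshape(-1,1,3),rv,Ti[:3,3],K(c),dist(c))[0].reshape(-1,2)
def save(n,im): cv2.imwrite("pics/"+n,im[:,:,::-1])
E
python3 - <<'E'
from h import *
s=robot.get_state(); print(s)
for n in("top","scene"):
    im=snapshot(n); save(n+".png",im); np.save(n+".npy",im); print(n,calibration(n))
print(calibration("wrist"))
E
```

```text
pics
{'t': 0.0, 'joints': array([ 9.92511923e-01,  5.28463547e-01,  1.43390109e+00,  7.64340155e-06,
        1.18136310e+00, -1.78546066e-01]), 'qvel': array([ 4.43689714e-04, -7.24610814e-04, -7.33320510e-04,  8.96043734e-05,
       -1.62038242e-03,  1.11183917e-04]), 'joint_torque': array([ 1.49306383e-03, -4.42352772e+01, -1.78031158e+01, -9.36354422e-05,
        8.35746905e-03, -3.54976635e-05]), 'position': array([0.24286203, 0.57515894, 0.24733555]), 'tool_rot': array([-1.37305908, -0.90839751,  0.91163072]), 'wrist_force': array([-0.24960674, -0.09875772,  0.86038213]), 'torque': array([-0.01756623, -0.00055049,  0.01689589]), 'gripper_width': 0.08551764108518402}
top {'vertical_fov': 53.32076145174903, 'cx': 318.43202673444654, 'cy': 237.65636674691768, 'k1': -0.10905343690556842, 'world_from_camera': array([[ 2.05419158e-02, -9.88316379e-01,  1.51025712e-01,
         4.06444147e-01],
       [-9.99783782e-01, -2.07938012e-02, -8.85943187e-05,
         3.23931180e-02],
       [ 3.22795784e-03, -1.50991237e-01, -9.88529831e-01,
         1.06220902e+00],
       [ 0.00000000e+00,
[... 223 characters left out ...]
25 ,  0.67069989, -0.70747173,  1.4867212 ],
       [ 0.9748446 ,  0.14904158, -0.16572449,  0.25574663],
       [-0.0057087 , -0.72660048, -0.6870365 ,  0.96559557],
       [ 0.        ,  0.        ,  0.        ,  1.        ]])}
{'vertical_fov': 65.9104987435956, 'cx': 321.08027331884256, 'cy': 234.88032654732922, 'k1': -0.03941801161616524, 'T_tool_cam': array([[ 9.99999180e-01,  1.60909234e-04,  1.27048390e-03,
         7.97242696e-04],
       [-1.18398089e-03, -2.61929076e-01,  9.65086399e-01,
        -1.25377318e-01],
       [ 4.88067985e-04, -9.65087112e-01, -2.61928670e-01,
         6.61656642e-02],
       [ 0.00000000e+00,  0.00000000e+00,  0.00000000e+00,
         1.00000000e+00]])}
```

View pics/top.png

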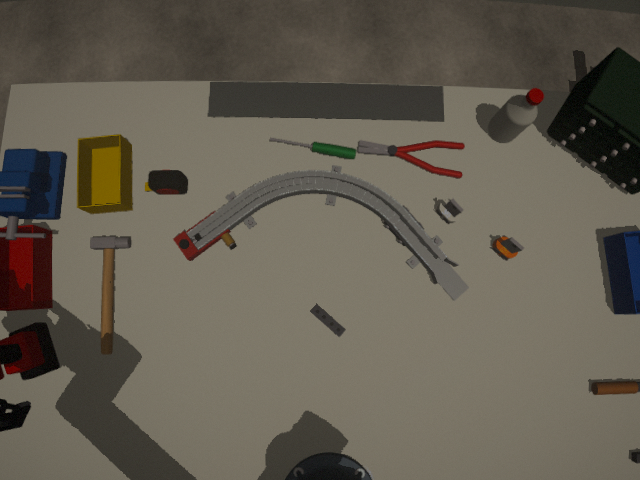

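View pics/scene.png

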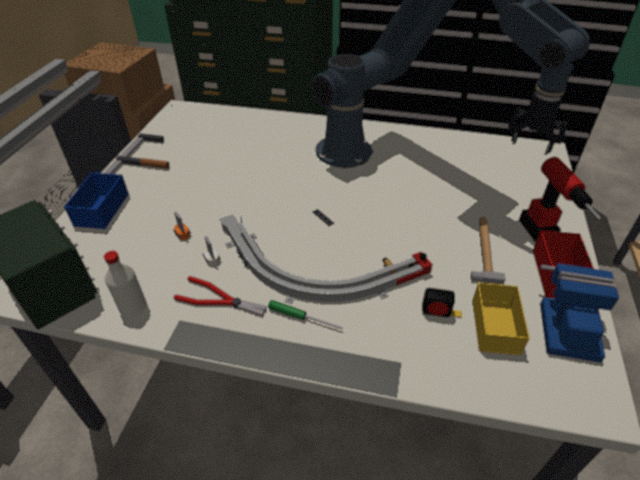

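```bash
python3 -c "
from h import *
print(R.from_rotvec(robot.get_state()['tool_rot']).as_matrix().round(3))"
```

```text
[[ 0.389 -0.001 -0.921]
 [ 0.921 -0.002  0.389]
 [-0.002 -1.     0.   ]]
```

Run:
```python
from h import *
im=np.load("top.npy"); 
print(ray([[457,292],[445,275],[430,252],[192,246],[325,180]],0.033,"top").round(3))
hsv=cv2.cvtColor(im,cv2.COLOR_RGB2HSV)
m=cv2.inRange(hsv,(8,150,100),(20,255,255)); m[:, :480]=0;m[:,540:]=0
ys,xs=np.nonzero(m); print(len(xs),xs.mean(),ys.mean(),ray([[xs.mean(),ys.mean()]],0.02,"top"))
c1=cv2.resize(im[190:310,380:540],None,fx=5,fy=5,interpolation=2)
save("c1.png",c1)
```

```text
[[ 0.451 -0.27   0.033]
 [ 0.487 -0.244  0.033]
 [ 0.537 -0.212  0.033]
 [ 0.539  0.308  0.033]
 [ 0.694  0.02   0.033]]
148 504.7432432432432 249.0608108108108 [[ 0.54862161 -0.38526234  0.02      ]]
```

View pics/c1.png

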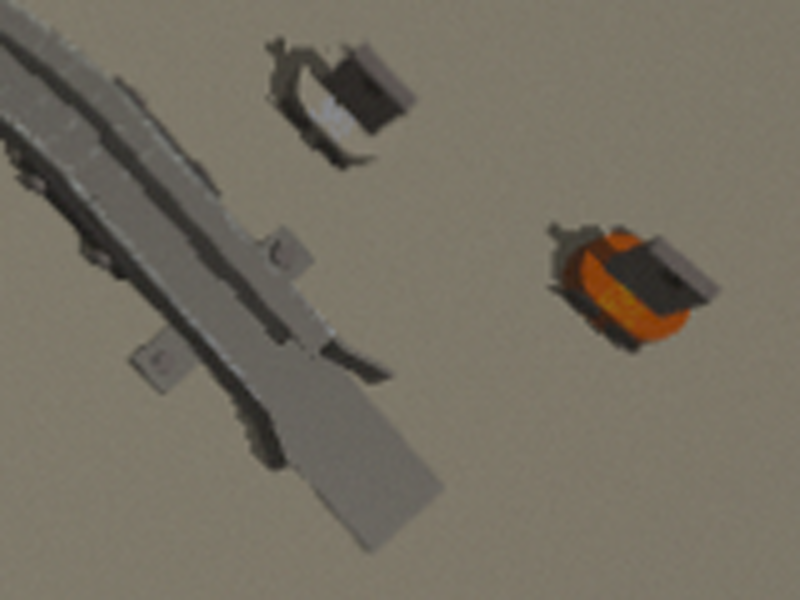

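Run:
```python
from h import *
C=lambda p:np.array(p,float)/5+[380,190]
pl=ray(C([[655,238],[720,290],[690,262]]),.078,"top"); print("plate",pl.round(4))
d=pl[0]-pl[1]; print("yaw",np.degrees(np.arctan2(d[1],d[0])),np.hypot(*d[:2]))
tg=ray(C([[370,552],[443,487]]),.003,"top"); print("tongue",tg.round(4),np.hypot(*(tg[1]-tg[0])[:2]))
tp=ray(C([[280,335],[95,130],[250,378],[80,195]]),.033,"top"); print(tp.round(4))
for a,b in((0,1),(2,3)):
    d=tp[b]-tp[a]; print(np.degrees(np.arctan2(d[1],d[0])))
d=tg[1]-tg[0]; print("tongue normal yaw",np.degrees(np.arctan2(d[0],-d[1])))
print("spare",ray(C([[385,75]]),.078,"top"))
# scene cross-check
print(proj(np.r_[pl[:2].mean(0)[None],tg],"scene"))
```

```text
plate [[ 0.5655 -0.3768  0.078 ]
 [ 0.5438 -0.4046  0.078 ]
 [ 0.5555 -0.3918  0.078 ]]
yaw 51.99872632669099 0.03534468638587765
tongue [[ 0.4335 -0.2719  0.003 ]
 [ 0.4629 -0.3057  0.003 ]] 0.04469895450016102
[[ 0.5264 -0.225   0.033 ]
 [ 0.6156 -0.1441  0.033 ]
 [ 0.5073 -0.2115  0.033 ]
 [ 0.5864 -0.1373  0.033 ]]
42.19488306792844
43.16915850657145
tongue normal yaw 41.00467188025725
spare [[ 0.63329919 -0.2610711   0.078     ]]
[[176.16830288 215.05747499]
 [232.44773903 214.18182954]
 [218.98106308 218.60666631]]
```

Request:
send_rows:
  rows:
    - [[-7.4,0,-3.1],0,0]
    - [[-7.4,0,-3.1],0,0]
    - [[-7.4,0,-3.1],1.0,0.2]
    - [[-7.0,1.9,-16.7],4.2,0.3]
    - [[-7.0,1.9,-16.7],4.2,0.4]
    - [[-7.0,1.9,-16.7],4.2,0.5]
    - [[-7.0,1.9,-16.7],4.2,0.5]
    - [[-7.0,1.9,-16.7],4.2,0.5]
    - [[-7.0,1.9,-16.7],4.2,0.5]
    - [[-7.0,1.9,-16.7],4.2,0.5]

```text
t: 1.35
position: [0.562, 0.2503, 0.1997]
tool_rot: [-1.495, -0.569, 0.569]
wrist_force: [-0.4, -0.1, 0.2]
gripper_width: 0.0428
```

```bash
cat > shot.py <<'E'
import sys,pickle
from h import *
s=robot.get_state(); im=snapshot("wrist"); n=sys.argv[1]
pickle.dump((s,im),open(n+".pkl","wb")); save(n+".png",im)
print(s["t"],s["position"].round(4),s["joints"].round(3),s["wrist_force"].round(2),s["gripper_width"])
print(R.from_rotvec(s["tool_rot"]).as_matrix().round(3))
E
python3 shot.py w1
```

```text
1.35 [0.562  0.2503 0.1997] [ 0.238  0.571  1.506 -0.     1.065 -0.49 ] [-0.42 -0.14  0.16] 0.042782133911661725
[[ 0.747  0.    -0.665]
 [ 0.665 -0.     0.747]
 [-0.    -1.    -0.   ]]
```

Request:
send_rows:
  rows:
    - [[-2.9,0,-9.2],7.45,0.5]
    - [[-2.9,0,-9.2],7.45,0.5]
    - [[-2.9,0,-9.2],7.45,0.5]
    - [[-2.9,0,-9.2],7.45,0.5]
    - [[-2.9,0,-9.2],7.45,0.5]
    - [[-2.9,0,-9.2],7.45,0.5]
    - [[-2.9,0,-9.2],7.45,0.5]

```text
t: 2.28
position: [0.658, 0.0346, 0.2008]
tool_rot: [-1.57, 0.037, -0.035]
wrist_force: [0.4, -0.5, 0.8]
gripper_width: 0.0424
```

```bash
python3 shot.py w2
```

```text
2.275 [0.658  0.0346 0.2008] [-0.117  0.626  1.386  0.     1.131 -0.071] [ 0.44 -0.49  0.78] 0.042388016336912554
[[ 0.999 -0.001  0.046]
 [-0.046  0.001  0.999]
 [-0.001 -1.     0.001]]
```

Request:
send_rows:
  rows:
    - [[-3.8,0,-9.0],7.4,0.5]
    - [[-3.8,0,-9.0],7.4,0.5]
    - [[-3.8,0,-9.0],7.4,0.5]
    - [[-3.8,0,-9.0],7.4,0.5]
    - [[-3.8,0,-9.0],7.4,0.5]
    - [[-3.8,0,-9.0],7.4,0.5]
    - [[-3.8,0,-9.0],7.4,0.5]

```text
t: 3.2
position: [0.5539, -0.1858, 0.2009]
tool_rot: [-1.474, 0.641, -0.641]
wrist_force: [-0.9, -0.0, 0.0]
gripper_width: 0.0428
```

```bash
python3 shot.py w3
python3 - <<'E'
import pickle
from h import *
ims=[pickle.load(open(f"w{i}.pkl","rb"))[1] for i in(1,2,3)]
m=np.hstack([cv2.resize(i[:,190:460],None,fx=.98,fy=1.2) for i in ims]); print(m.shape); save("m.png",m)
E
```

```text
3.2 [ 0.5539 -0.1858  0.2009] [-0.515  0.531  1.585  0.     1.026  0.305] [-0.86 -0.05  0.04] 0.042826071998554205
[[ 0.682  0.     0.731]
 [-0.731  0.     0.682]
 [-0.    -1.     0.   ]]
(576, 795, 3)
```

View pics/m.png

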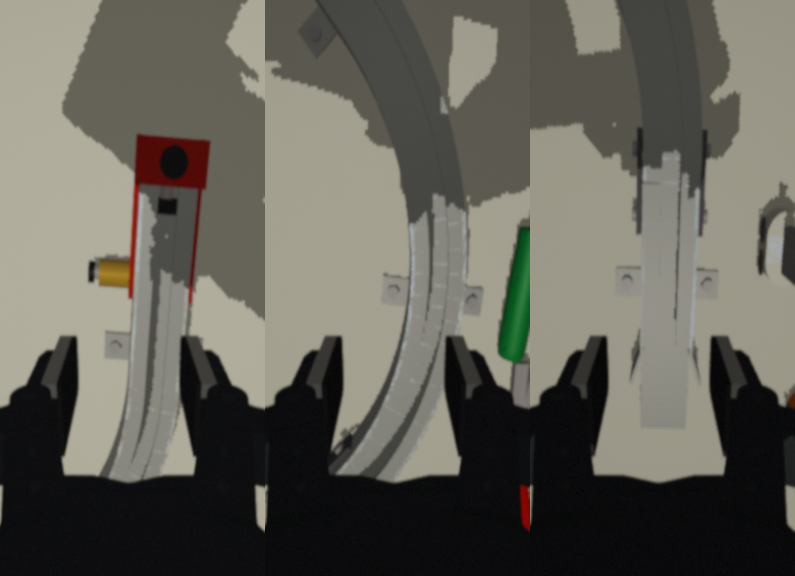

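```bash
cat > fit.py <<'E'
import pickle
from h import *
from scipy.optimize import least_squares
def lateral(p,P):   # p=(mx,my,th,phi) -> (s, signed left offset) of world xy points
    c,s=np.cos(p[2]),np.sin(p[2]); q=(P-p[:2])@np.array([[c,-s],[s,c]])
    c,s=np.cos(p[3]),np.sin(p[3]); r=(q-[.12,0])@np.array([[c,-s],[s,c]])
    b=np.arctan2(r[:,0],.25-r[:,1]); L=np.pi/2*.25
    bs,bl=b*.25,.25-np.hypot(r[:,0],.25-r[:,1])
    S=np.where(r[:,0]<0,.12+r[:,0],np.where(r[:,1]>.25,.12+L+r[:,1]-.25,.12+bs))
    l=np.where(q[:,0]<.12,q[:,1],np.where(r[:,1]>.25,.25-r[:,0],bl)); S=np.where(q[:,0]<.12,q[:,0],S)
    return S,l
if __name__=="__main__":
    pts=[];off=[];src=[]
    for k,r0,r1 in((1,255,300),(2,130,330),(3,5,330)):
        s,im=pickle.load(open(f"w{k}.pkl","rb")); f=cv2.GaussianBlur(im,(3,3),0).astype(float)
        rat=(f[...,0]-f[...,2])/f.sum(2); tr=(rat<.5*np.median(rat[30:200,30:120])); print(k,np.median(rat[30:200,30:120]))
        n,lab=cv2.connectedComponents(tr.astype(np.uint8)); 
        for r in range(r0,r1,3):
            seg=np.flatnonzero(np.diff(np.r_[0,tr[r,190:460],0])); seg=seg.reshape(-1,2)+190
            seg=seg[(seg[:,1]-seg[:,0]>45)&(seg[:,1]-seg[:,0]<110)]
            if len(seg)!=1: continue
            l,rr=seg[0]-.5
            for u,o in((l,.023),(rr,-.023)):
                z=.033 if (u-321)*o<0 else 0.
                pts.append(ray([[u,r]],z,"wrist",s)[0,:2]); off.append(o); src.append(k)
    pts=np.array(pts);off=np.array(off);src=np.array(src); print(len(pts))
    f=lambda p:lateral(p,pts)[1]-off
    sol=least_squares(f,[.507,-.235,.742,0.],x_scale=.01,loss="soft_l1",f_scale=.0007); p=sol.x; print(p.round(4)); np.save("p.npy",p)
    S,l=lateral(p,pts); e=(l-off)*1000
    for k in(1,2,3):
        for sg in(1,-1):
            m=(src==k)&(off*sg>0); print(k,sg,m.sum(),"S",S[m].min().round(3),S[m].max().round(3),np.percentile(e[m],[10,50,90]).round(2))
    print("at S bins",[(round(a,2),np.median(e[(S>=a)&(S<a+.06)]).round(2)) for a in np.arange(-.05,.7,.06) if ((S>=a)&(S<a+.06)).any()])
E
python3 fit.py
```

```text
1 0.038461538461538464
2 0.04121475054229935
3 0.04195804195804196
102
[ 0.5458 -0.2278  0.8784 -0.0932]Traceback (most recent call last):
  File "fit.py", line 32, in <module>
    m=(src==k)&(off*sg>0); print(k,sg,m.sum(),"S",S[m].min().round(3),S[m].max().round(3),np.percentile(e[m],[10,50,90]).round(2))
                                                  ~~~~~~~~^^
    return umr_minimum(a, axis, None, out, keepdims, initial, where)
ValueError: zero-size array to reduction operation minimum which has no identity
```

Run:
```python
import pickle
from h import *
ims=[]
for k in(1,2,3):
    s,im=pickle.load(open(f"w{k}.pkl","rb")); f=cv2.bilateralFilter(im,9,40,4).astype(float)
    for r in (60,200,280,320): 
        rat=(f[r,:,0]-f[r,:,2])/f[r].sum(1); print(k,r,[f"{c}:{rat[c]*1000:.0f}/{f[r,c].mean():.0f}" for c in range(250,420,10)])
    rat=(f[...,0]-f[...,2])/f.sum(2); ims.append(np.hstack([np.clip(rat*2500+60,0,255)[:,190:450],f.mean(2)[:,190:450]]))
o=np.vstack([cv2.resize(i,(780,200)) if 0 else i[100:300] for i in ims]).astype(np.uint8); cv2.imwrite("pics/rat.png",o); print(o.shape)
```

```text
1 60 ['250:38/167', '260:38/166', '270:45/97', '280:45/96', '290:45/96', '300:45/96', '310:45/96', '320:45/96', '330:45/96', '340:45/96', '350:42/96', '360:42/96', '370:45/96', '380:42/95', '390:42/96', '400:42/95', '410:42/95']
1 200 ['250:37/169', '260:37/169', '270:37/169', '280:37/169', '290:39/169', '300:39/169', '310:37/169', '320:40/167', '330:2/168', '340:19/142', '350:17/77', '360:22/77', '370:22/74', '380:22/75', '390:284/54', '400:45/97', '410:45/97']
1 280 ['250:39/147', '260:41/89', '270:40/166', '280:37/169', '290:39/169', '300:22/138', '310:22/134', '320:23/132', '330:19/138', '340:23/132', '350:21/126', '360:20/131', '370:20/134', '380:33/61', '390:40/93', '400:40/168', '410:38/169']
1 320 ['250:0/16', '260:-32/10', '270:43/123', '280:38/169', '290:38/169', '300:38/169', '310:38/169', '320:29/127', '330:20/135', '340:22/77', '350:22/134', '360:20/133', '370:20/148', '380:0/11', '390:-25/13', '400:25/66', '410:11/30']
2 60 ['250:46/86', '260:46/86', '270:46/86', '280:46/86', '290:24/68', '300:14/72', '310:14/72', '320:14/72', '330:14/72', '340:14/70', '350:19/72', '360
[... 1056 characters left out ...]
8', '270:40/148', '280:40/148', '290:43/149', '300:41/147', '310:24/139', '320:24/138', '330:24/138', '340:25/121', '350:24/137', '360:18/148', '370:40/148', '380:40/148', '390:40/148', '400:41/148', '410:40/148']
3 280 ['250:42/127', '260:45/74', '270:43/146', '280:40/148', '290:40/148', '300:36/101', '310:23/142', '320:26/143', '330:26/143', '340:26/140', '350:21/143', '360:38/148', '370:41/147', '380:42/71', '390:43/77', '400:40/148', '410:41/148']
3 320 ['250:0/12', '260:-43/8', '270:47/106', '280:41/148', '290:39/147', '300:41/145', '310:24/138', '320:24/138', '330:24/138', '340:24/137', '350:33/142', '360:37/144', '370:41/146', '380:0/7', '390:0/9', '400:30/55', '410:14/25']
(600, 520)
```

View pics/rat.png

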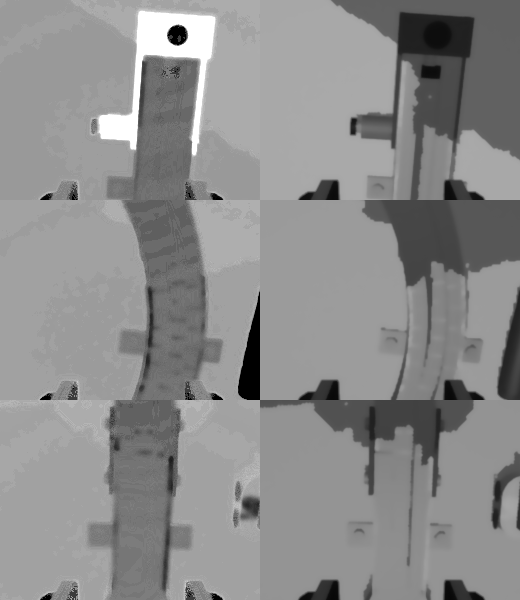

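```bash
python3 - <<'E'
t=open("fit.py").read()
a=t.index("f=cv2.Gauss"); b=t.index("        n,lab")
t=t[:a]+'f=cv2.bilateralFilter(im,9,40,4).astype(float)\n        rat=(f[...,0]-f[...,2])/f.sum(2); tr=(rat<.031)&(f.mean(2)>40)\n'+t[b:].split("\n",1)[1]
t=t.replace("(1,255,300),(2,130,330),(3,5,330)","(1,165,330),(2,90,330),(3,5,330)").replace("seg[:,1]-seg[:,0]>45)&(seg[:,1]-seg[:,0]<110)","seg[:,1]-seg[:,0]>48)&(seg[:,1]-seg[:,0]<76)").replace("np.diff(np.r_[0,tr[r,190:460],0])","np.diff(np.r_[0,tr[r,190:460].astype(int),0])")
open("fit.py","w").write(t)
E
python3 fit.py
```

```text
410
[ 0.5105 -0.2345  0.7205 -0.0469]
1 1 43 S 0.507 0.633 [-2.14 -1.49  1.49]
1 -1 43 S 0.511 0.639 [-0.64  0.99  2.14]
2 1 69 S 0.225 0.452 [-0.87  0.07  4.83]
2 -1 69 S 0.247 0.43 [-1.48 -0.14  5.27]
3 1 93 S -0.008 0.233 [-0.53  0.61  4.16]
3 -1 93 S -0.007 0.217 [-3.35 -0.86  0.49]
at S bins [(np.float64(-0.05), np.float64(0.4)), (np.float64(0.01), np.float64(-0.17)), (np.float64(0.07), np.float64(-0.46)), (np.float64(0.13), np.float64(-0.0)), (np.float64(0.19), np.float64(-0.09)), (np.float64(0.25), np.float64(0.38)), (np.float64(0.31), np.float64(-0.31)), (np.float64(0.37), np.float64(-0.13)), (np.float64(0.43), np.float64(-0.01)), (np.float64(0.49), np.float64(0.97)), (np.float64(0.55), np.float64(-0.52)), (np.float64(0.61), np.float64(1.29))]
```

Request:
send_rows:
  rows:
    - [[5.9,0,-5.5],-1.5,0.5]
    - [[5.9,0,-5.5],-1.5,0.5]
    - [[5.9,0,-5.5],-1.5,0.5]
    - [[5.9,0,-5.5],-1.5,0.5]
    - [[5.9,0,-5.5],-1.5,0.5]
    - [[5.9,0,-5.5],-1.5,0.5]

```text
t: 4.0
position: [0.553, -0.3867, 0.2005]
tool_rot: [-1.506, 0.521, -0.519]
wrist_force: [0.1, 0.3, 0.7]
gripper_width: 0.043
```

```bash
python3 shot.py w4; cp w4.png pics/ 2>/dev/null; ls pics
```

```text
4.0 [ 0.553  -0.3867  0.2005] [-7.760e-01  6.470e-01  1.342e+00  1.000e-03  1.155e+00 -1.120e-01] [0.15 0.34 0.71] 0.042965608418645274
[[ 0.787 -0.001  0.617]
 [-0.617  0.002  0.787]
 [-0.002 -1.     0.001]]
c1.png
m.png
rat.png
scene.png
top.png
w1.png
w2.png
w3.png
w4.png
```

View pics/w4.png

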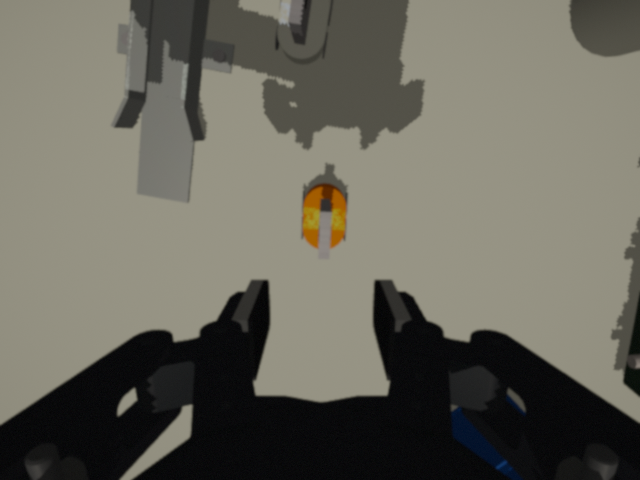

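Run:
```python
import pickle
from h import *
s,im=pickle.load(open("w4.pkl","rb"))
M=R.from_rotvec(s["tool_rot"]).as_matrix()
def rel(P): return ((P-s["position"])@M*1000).round(1)
top=ray([[325,212],[324.5,259]],.078,"wrist",s); print("top ends",top.round(4),rel(top))
hsv=cv2.cvtColor(im,cv2.COLOR_RGB2HSV); m=cv2.inRange(hsv,(8,150,60),(28,255,255)); m[300:]=0; m[:,400:]=0
cnt=max(cv2.findContours(m,0,2)[0],key=cv2.contourArea); x,y,w,h=cv2.boundingRect(cnt); print(x,y,w,h)
o=ray([[x+w/2,y],[x+w/2,y+h],[x,y+h/2],[x+w,y+h/2]],.024,"wrist",s); print(rel(o))
print("track est dir / tongue end:",ray([[138,194],[189,202]],.003,"wrist",s).round(4))
p=np.load("p.npy"); print("pred",(p[:2]-.08*np.array([np.cos(p[2]),np.sin(p[2])])).round(4))
```

```text
top ends [[ 0.5647 -0.3752  0.078 ]
 [ 0.5437 -0.4017  0.078 ]] [[  2.4 122.5  16.2]
 [  2.2 122.5 -17.6]]
303 184 43 64
[[  2.5 176.5  28.4]
 [  2.7 176.5 -26.2]
 [-15.3 176.5   1.7]
 [ 20.5 176.4   1.7]]
track est dir / tongue end: [[ 0.4352 -0.2725  0.003 ]
 [ 0.4663 -0.3061  0.003 ]]
pred [ 0.4504 -0.2873]
```

Request:
send_rows:
  rows:
    - [[0.1,2.0,0],0,0.5]
    - [[0.1,4.0,0],0,0.5]
    - [[0.1,5.5,0],0,0.5]
    - [[0.1,5.54,0],0,0.5]
    - [[0.1,5.54,0],0,0.5]
    - [[0.1,5.54,0],0,1]
    - [[0.1,5.54,0],0,1]
    - [[0.1,5.54,0],0,1]
    - [[0.1,5.54,0],0,1]
    - [[0.1,5.54,0],0,1]
    - [[0.1,5.54,0],0,1]
  grip_force: 30

```text
t: 5.42
position: [0.5553, -0.3914, 0.0642]
tool_rot: [-1.508, 0.52, -0.524]
wrist_force: [-0.5, 1.6, 6.1]
gripper_width: 0.0075
```

Request:
send_rows:
  rows:
    - [[0,-1.0,0],0,1]
    - [[0,-2.0,0],0,1]
    - [[-2.0,-2.0,0.8],0.8,1]
    - [[-4.0,-2.0,1.5],1.77,1]
    - [[-5.61,-2.0,2.06],1.77,1]
    - [[-5.61,-2.0,2.06],1.77,1]
    - [[-5.61,-2.0,2.06],1.77,1]
    - [[-5.61,-2.0,2.06],1.77,1]
    - [[-5.61,-2.0,2.06],1.77,1]

```text
t: 6.55
position: [0.4769, -0.2647, 0.1123]
tool_rot: [-1.467, 0.665, -0.667]
wrist_force: [0.1, -0.5, -3.2]
gripper_width: 0.0074
```

```bash
python3 shot.py w5
```

```text
6.55 [ 0.4769 -0.2647  0.1123] [-0.712  0.621  1.748 -0.     0.771  0.141] [ 0.09 -0.54 -3.25] 0.007364086256234289
[[ 0.658  0.001  0.753]
 [-0.753 -0.001  0.658]
 [ 0.001 -1.     0.   ]]
```

View pics/w5.png

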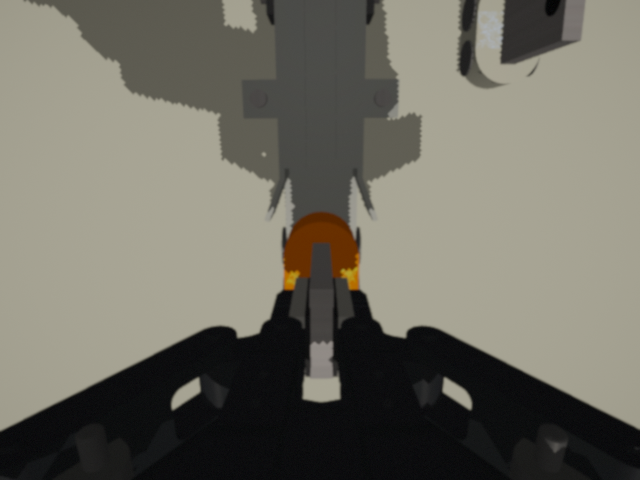

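Request:
send_rows:
  rows:
    - [[0,0.8,0],0,1]
    - [[0,1.5,0],0,1]
    - [[0,1.72,0],0,1]
    - [[0,1.76,0],0,1]
    - [[0,1.8,0],0,1]
    - [[0,1.8,0],0,1]
    - [[0,1.8,0],0,1]

```text
t: 7.48
position: [0.4765, -0.2638, 0.0677]
tool_rot: [-1.467, 0.665, -0.666]
wrist_force: [0.9, 0.1, -2.1]
gripper_width: 0.0073
```

```bash
cat > st.py <<'E'
from fit import *
s=robot.get_state(); p=np.load("p.npy"); M=R.from_rotvec(s["tool_rot"]).as_matrix()
S,l=lateral(p,s["position"][None,:2]); print("t",s["t"],"pos",s["position"].round(4),"yaw",np.degrees(np.arctan2(M[1,2],M[0,2])).round(2),"S,l mm",(S*1e3).round(1),(l*1e3).round(2))
print("F tool(x right,y down,z fwd)",(s["wrist_force"]@M).round(2),"T",(s["torque"]@M).round(2),"g",s["gripper_width"])
print("M",M.round(4).tolist())
E
python3 st.py
```

```text
t 7.475 pos [ 0.4765 -0.2638  0.0677] yaw 41.18 S,l mm [-44.9] [0.44]
F tool(x right,y down,z fwd) [0.53 2.1  0.79] T [-0.07 -0.03  0.  ] g 0.007276420461249395
M [[0.6584, 0.0006, 0.7526], [-0.7526, -0.0006, 0.6584], [0.0009, -1.0, 0.0001]]
```

Request:
send_rows:
  rows:
    - [[0,0,0.25],0,1]
    - [[0,0,0.5],0,1]
    - [[0,0,0.75],0,1]
    - [[0,0,1.0],0,1]
    - [[0,0,1.2],0,1]
    - [[0,0,1.35],0,1]
    - [[0,0,1.5],0,1]
    - [[0,0,1.65],0,1]
    - [[0,0,1.8],0,1]
    - [[0,0,1.95],0,1]
    - [[0,0,2.1],0,1]
    - [[0,0,2.1],0,1]
    - [[0,0,2.1],0,1]

```text
t: 9.1
position: [0.5158, -0.2291, 0.0673]
tool_rot: [-1.466, 0.666, -0.665]
wrist_force: [-0.6, 0.1, -2.5]
gripper_width: 0.0073
```

```bash
python3 st.py
```

```text
t 9.1 pos [ 0.5158 -0.2291  0.0673] yaw 41.18 S,l mm [7.5] [0.62]
F tool(x right,y down,z fwd) [-0.48  2.53 -0.35] T [ 0.02 -0.01  0.04] g 0.007317401270349989
M [[0.6584, -0.0001, 0.7527], [-0.7527, -0.0, 0.6584], [-0.0001, -1.0, -0.0001]]
```

Request:
send_rows:
  rows:
    - [[0,0,0.2],0,1]
    - [[0,0,0.4],0,1]
    - [[0,0,0.6],0,1]
    - [[0,0,0.8],0,1]
    - [[0,0,1.0],0,1]
    - [[0,0,1.2],0,1]
    - [[0,0,1.4],0,1]
    - [[0,0,1.6],0,1]
    - [[0,0,1.8],0,1]
    - [[0,0,2.0],0,1]
    - [[0,0,2.1],0,1]
    - [[0,0,2.1],0,1]
    - [[0,0,2.1],0,1]

```text
t: 10.72
position: [0.5552, -0.1946, 0.0673]
tool_rot: [-1.466, 0.666, -0.665]
wrist_force: [-0.7, 0.5, -3.3]
gripper_width: 0.0074
```

```bash
python3 st.py; python3 shot.py w6
```

```text
t 10.725 pos [ 0.5552 -0.1946  0.0673] yaw 41.17 S,l mm [59.9] [0.52]
F tool(x right,y down,z fwd) [-0.84  3.32 -0.15] T [-0.03  0.02  0.04] g 0.007387344881071376
M [[0.6583, -0.0002, 0.7527], [-0.7527, 0.0, 0.6583], [-0.0001, -1.0, -0.0001]]
10.725 [ 0.5552 -0.1946  0.0673] [-0.527  0.733  1.656 -0.     0.752  0.325] [-0.66  0.53 -3.32] 0.007387344881071376
[[ 0.658 -0.     0.753]
 [-0.753  0.     0.658]
 [-0.    -1.    -0.   ]]
```

View pics/w6.png

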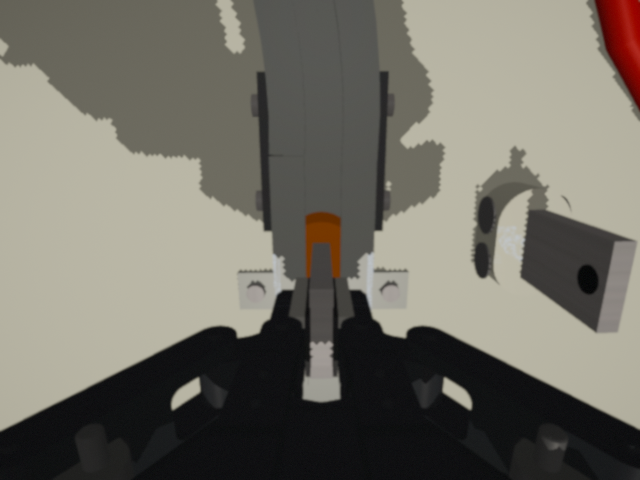

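```bash
cat > nxt.py <<'E'
# nxt.py S1 n lat_mm : rows from here to S1 along fitted course (offset left lat_mm)
import sys
from fit import *
def course(p,S):
    th=p[2]; 
    if S<=.12: q=np.array([S,0.]); a=0
    else:
        b=min((S-.12)/.25,np.pi/2); e=max(S-.12-.25*np.pi/2,0); r=np.array([.25*np.sin(b),.25*(1-np.cos(b))+e])
        c,s=np.cos(p[3]),np.sin(p[3]); q=np.array([[c,-s],[s,c]])@r+[.12,0]; a=b+p[3]
    c,s=np.cos(th),np.sin(th); return p[:2]+np.array([[c,-s],[s,c]])@q, th+a
s=robot.get_state(); p=np.load("p.npy"); M=R.from_rotvec(s["tool_rot"]).as_matrix(); y0=np.arctan2(M[1,2],M[0,2])
S,l=lateral(p,s["position"][None,:2]); S0=S[0]; S1=float(sys.argv[1]); n=int(sys.argv[2]); lat=float(sys.argv[3])/1e3
for k in range(1,n+1):
    x,y=course(p,S0+(S1-S0)*k/n); x=x+(l[0]+(lat-l[0])*k/n)*np.array([-np.sin(y),np.cos(y)])
    d=np.r_[x-s["position"][:2],0]@M/.025; print(f"[[{d[0]:.2f},0,{d[2]:.2f}],{-np.degrees(y-y0)/6:.2f},1],",end=" ")
print()
E
python3 nxt.py .13 12 0
```

```text
[[0.00,0,0.23],-0.02,1], [[0.00,0,0.47],-0.02,1], [[0.00,0,0.70],-0.02,1], [[0.01,0,0.93],-0.02,1], [[0.01,0,1.17],-0.02,1], [[0.01,0,1.40],-0.02,1], [[0.01,0,1.64],-0.02,1], [[0.01,0,1.87],-0.02,1], [[0.01,0,2.10],-0.02,1], [[0.01,0,2.34],-0.02,1], [[0.02,0,2.57],0.27,1], [[0.03,0,2.80],0.05,1],
```

Request:
send_rows:
  rows:
    - [[0.0,0,0.23],0,1]
    - [[0.0,0,0.47],0,1]
    - [[0.0,0,0.7],0,1]
    - [[0.0,0,0.93],0,1]
    - [[0.01,0,1.17],0,1]
    - [[0.01,0,1.4],0,1]
    - [[0.01,0,1.64],0,1]
    - [[0.01,0,1.87],0.05,1]
    - [[0.01,0,2.1],0.1,1]
    - [[0.01,0,2.34],0.1,1]
    - [[0.02,0,2.57],0.15,1]
    - [[0.03,0,2.8],0.1,1]
    - [[0.03,0,2.8],0.1,1]

```text
t: 12.4
position: [0.6089, -0.1487, 0.0673]
tool_rot: [-1.464, 0.673, -0.673]
wrist_force: [-0.5, -0.0, -2.5]
gripper_width: 0.0077
```

```bash
python3 st.py; python3 nxt.py .2 12 0;  python3 nxt.py .2 12 0.5
```

```text
t 12.4 pos [ 0.6089 -0.1487  0.0673] yaw 40.61 S,l mm [130.6] [-0.18]
F tool(x right,y down,z fwd) [-0.32  2.54 -0.4 ] T [-0.03 -0.06  0.06] g 0.0077172142878027
M [[0.651, 0.0003, 0.7591], [-0.7591, -0.0002, 0.651], [0.0003, -1.0, 0.0001]]
[[-0.00,0,0.23],-0.29,1], [[-0.02,0,0.46],-0.51,1], [[-0.03,0,0.69],-0.73,1], [[-0.05,0,0.92],-0.95,1], [[-0.08,0,1.15],-1.17,1], [[-0.11,0,1.38],-1.39,1], [[-0.15,0,1.61],-1.61,1], [[-0.19,0,1.84],-1.84,1], [[-0.24,0,2.07],-2.06,1], [[-0.29,0,2.29],-2.28,1], [[-0.35,0,2.52],-2.50,1], [[-0.41,0,2.74],-2.72,1], 
[[-0.01,0,0.23],-0.29,1], [[-0.02,0,0.46],-0.51,1], [[-0.04,0,0.69],-0.73,1], [[-0.06,0,0.92],-0.95,1], [[-0.09,0,1.15],-1.17,1], [[-0.12,0,1.38],-1.39,1], [[-0.16,0,1.61],-1.61,1], [[-0.20,0,1.84],-1.84,1], [[-0.25,0,2.06],-2.06,1], [[-0.31,0,2.29],-2.28,1], [[-0.36,0,2.51],-2.50,1], [[-0.43,0,2.73],-2.72,1],
```

Request:
send_rows:
  rows:
    - [[0,0,0.23],-0.25,1]
    - [[-0.02,0,0.46],-0.5,1]
    - [[-0.03,0,0.69],-0.73,1]
    - [[-0.05,0,0.92],-0.95,1]
    - [[-0.08,0,1.15],-1.17,1]
    - [[-0.11,0,1.38],-1.39,1]
    - [[-0.15,0,1.61],-1.61,1]
    - [[-0.19,0,1.84],-1.84,1]
    - [[-0.24,0,2.07],-2.06,1]
    - [[-0.29,0,2.29],-2.28,1]
    - [[-0.35,0,2.52],-2.5,1]
    - [[-0.41,0,2.74],-2.72,1]
    - [[-0.41,0,2.74],-2.72,1]

```text
t: 14.02
position: [0.6542, -0.0962, 0.0673]
tool_rot: [-1.523, 0.452, -0.452]
wrist_force: [0.6, 0.0, -2.8]
gripper_width: 0.0076
```

```bash
python3 st.py; python3 nxt.py .27 12 0
```

```text
t 14.025 pos [ 0.6542 -0.0962  0.0673] yaw 56.95 S,l mm [200.1] [0.18]
F tool(x right,y down,z fwd) [0.46 2.76 0.3 ] T [-0.04 -0.01  0.01] g 0.007625183037073697
M [[0.8382, 0.0002, 0.5454], [-0.5454, -0.0, 0.8382], [0.0002, -1.0, 0.0001]]
[[-0.00,0,0.23],-0.22,1], [[-0.01,0,0.47],-0.45,1], [[-0.02,0,0.70],-0.67,1], [[-0.04,0,0.93],-0.89,1], [[-0.06,0,1.16],-1.11,1], [[-0.09,0,1.39],-1.34,1], [[-0.13,0,1.62],-1.56,1], [[-0.17,0,1.85],-1.78,1], [[-0.21,0,2.08],-2.00,1], [[-0.26,0,2.31],-2.23,1], [[-0.32,0,2.54],-2.45,1], [[-0.38,0,2.76],-2.67,1],
```

No contact forces; continue.

Request:
send_rows:
  rows:
    - [[0,0,0.23],-0.22,1]
    - [[-0.01,0,0.47],-0.45,1]
    - [[-0.02,0,0.7],-0.67,1]
    - [[-0.04,0,0.93],-0.89,1]
    - [[-0.06,0,1.16],-1.11,1]
    - [[-0.09,0,1.39],-1.34,1]
    - [[-0.13,0,1.62],-1.56,1]
    - [[-0.17,0,1.85],-1.78,1]
    - [[-0.21,0,2.08],-2.0,1]
    - [[-0.26,0,2.31],-2.23,1]
    - [[-0.32,0,2.54],-2.45,1]
    - [[-0.38,0,2.76],-2.67,1]
    - [[-0.38,0,2.76],-2.67,1]

```text
t: 15.65
position: [0.6837, -0.0331, 0.0673]
tool_rot: [-1.558, 0.233, -0.233]
wrist_force: [-0.1, -0.3, -3.9]
gripper_width: 0.0076
```

```bash
python3 st.py; python3 nxt.py .34 12 0; python3 shot.py w7
```

```text
t 15.65 pos [ 0.6837 -0.0331  0.0673] yaw 72.97 S,l mm [270.] [0.08]
F tool(x right,y down,z fwd) [-0.01  3.94 -0.33] T [ 0.02 -0.   -0.04] g 0.007567777036875012
M [[0.9562, 0.0, 0.2929], [-0.2929, 0.0, 0.9562], [0.0, -1.0, 0.0]]
[[-0.00,0,0.23],-0.22,1], [[-0.01,0,0.47],-0.45,1], [[-0.02,0,0.70],-0.67,1], [[-0.04,0,0.93],-0.89,1], [[-0.07,0,1.16],-1.11,1], [[-0.10,0,1.40],-1.34,1], [[-0.13,0,1.63],-1.56,1], [[-0.17,0,1.86],-1.78,1], [[-0.22,0,2.08],-2.01,1], [[-0.27,0,2.31],-2.23,1], [[-0.32,0,2.54],-2.45,1], [[-0.39,0,2.76],-2.67,1], 
15.65 [ 0.6837 -0.0331  0.0673] [-0.211  0.823  1.393  0.     0.925  0.086] [-0.11 -0.31 -3.94] 0.007567777036875012
[[ 0.956  0.     0.293]
 [-0.293  0.     0.956]
 [ 0.    -1.     0.   ]]
```

```bash
cat > slot.py <<'E'
import pickle,sys
from h import *
s,im=pickle.load(open(sys.argv[1]+".pkl","rb")); h=cv2.cvtColor(im,cv2.COLOR_RGB2HSV); m=cv2.inRange(h,(5,130,30),(28,255,255))
for r in range(205,280,8):
    x=np.flatnonzero(m[r,280:370])+280
    if len(x)>5: print(r,x.min(),x.max(),(x.min()+x.max())/2)
E
python3 slot.py w6; echo; python3 slot.py w7
```

```text
213 312 330 321.0
221 306 340 323.0
229 306 340 323.0
237 306 340 323.0
245 306 340 323.0
253 306 340 323.0
261 306 339 322.5
269 306 339 322.5
277 307 338 322.5

213 312 330 321.0
221 302 336 319.0
229 302 337 319.5
237 303 337 320.0
245 304 338 321.0
253 305 338 321.5
261 305 338 321.5
269 305 339 322.0
277 306 338 322.0
```

Request:
send_rows:
  rows:
    - [[0,0,0.23],-0.22,1]
    - [[-0.01,0,0.47],-0.45,1]
    - [[-0.02,0,0.7],-0.67,1]
    - [[-0.04,0,0.93],-0.89,1]
    - [[-0.07,0,1.16],-1.11,1]
    - [[-0.1,0,1.4],-1.34,1]
    - [[-0.13,0,1.63],-1.56,1]
    - [[-0.17,0,1.86],-1.78,1]
    - [[-0.22,0,2.08],-2.01,1]
    - [[-0.27,0,2.31],-2.23,1]
    - [[-0.32,0,2.54],-2.45,1]
    - [[-0.39,0,2.76],-2.67,1]
    - [[-0.39,0,2.76],-2.67,1]

```text
t: 17.32
position: [0.6945, 0.0357, 0.0673]
tool_rot: [-1.571, 0.014, -0.014]
wrist_force: [-0.3, 0.1, -2.5]
gripper_width: 0.0071
```

```bash
python3 st.py; python3 nxt.py .41 12 0; python3 shot.py w8; python3 slot.py w8
```

```text
t 17.325 pos [0.6945 0.0357 0.0673] yaw 88.99 S,l mm [340.] [0.27]
F tool(x right,y down,z fwd) [-0.31  2.51  0.1 ] T [ 0.01  0.05 -0.02] g 0.00705804277053807
M [[0.9998, -0.0002, 0.0176], [-0.0176, 0.0001, 0.9998], [-0.0002, -1.0, 0.0001]]
[[-0.00,0,0.23],-0.23,1], [[-0.01,0,0.47],-0.45,1], [[-0.02,0,0.70],-0.67,1], [[-0.04,0,0.93],-0.89,1], [[-0.06,0,1.16],-1.12,1], [[-0.09,0,1.40],-1.34,1], [[-0.13,0,1.63],-1.56,1], [[-0.17,0,1.86],-1.79,1], [[-0.21,0,2.09],-2.01,1], [[-0.26,0,2.31],-2.23,1], [[-0.32,0,2.54],-2.46,1], [[-0.38,0,2.77],-2.68,1], 
17.325 [0.6945 0.0357 0.0673] [-0.109  0.835  1.362  0.     0.945 -0.091] [-0.31  0.11 -2.51] 0.00705804277053807
[[ 1.    -0.     0.018]
 [-0.018  0.     1.   ]
 [-0.    -1.     0.   ]]
213 312 330 321.0
221 302 336 319.0
229 303 337 320.0
237 304 338 321.0
245 304 338 321.0
253 305 338 321.5
261 305 339 322.0
269 306 339 322.5
277 306 338 322.0
```

Request:
send_rows:
  rows:
    - [[0,0,0.23],-0.23,1]
    - [[-0.01,0,0.47],-0.45,1]
    - [[-0.02,0,0.7],-0.67,1]
    - [[-0.04,0,0.93],-0.89,1]
    - [[-0.06,0,1.16],-1.12,1]
    - [[-0.09,0,1.4],-1.34,1]
    - [[-0.13,0,1.63],-1.56,1]
    - [[-0.17,0,1.86],-1.79,1]
    - [[-0.21,0,2.09],-2.01,1]
    - [[-0.26,0,2.31],-2.23,1]
    - [[-0.32,0,2.54],-2.46,1]
    - [[-0.38,0,2.77],-2.68,1]
    - [[-0.38,0,2.77],-2.68,1]

```text
t: 19.0
position: [0.6861, 0.1052, 0.0673]
tool_rot: [-1.561, -0.206, 0.207]
wrist_force: [-0.5, -0.3, -3.2]
gripper_width: 0.0073
```

```bash
python3 st.py; python3 nxt.py .47 10 0; python3 shot.py w9; python3 slot.py w9
```

```text
t 19.0 pos [0.6861 0.1052 0.0673] yaw 105.07 S,l mm [410.2] [-0.02]
F tool(x right,y down,z fwd) [-0.58  3.22 -0.19] T [-0.01  0.01  0.01] g 0.007324144616496276
M [[0.9656, -0.0002, -0.26], [0.26, 0.0, 0.9656], [-0.0002, -1.0, 0.0001]]
[[-0.00,0,0.24],-0.23,1], [[-0.01,0,0.48],-0.46,1], [[-0.03,0,0.72],-0.69,1], [[-0.05,0,0.96],-0.92,1], [[-0.07,0,1.19],-1.15,1], [[-0.10,0,1.43],-1.38,1], [[-0.14,0,1.67],-1.60,1], [[-0.18,0,1.90],-1.83,1], [[-0.23,0,2.14],-2.06,1], [[-0.29,0,2.37],-2.29,1], 
19.0 [0.6861 0.1052 0.0673] [-0.009  0.834  1.365  0.     0.943 -0.272] [-0.52 -0.33 -3.22] 0.007324144616496276
[[ 0.966 -0.    -0.26 ]
 [ 0.26   0.     0.966]
 [-0.    -1.     0.   ]]
213 312 330 321.0
221 301 335 318.0
229 302 336 319.0
237 303 337 320.0
245 304 338 321.0
253 304 338 321.0
261 305 338 321.5
269 305 338 321.5
277 306 338 322.0
```

Request:
send_rows:
  rows:
    - [[0,0,0.24],-0.23,1]
    - [[-0.01,0,0.48],-0.46,1]
    - [[-0.03,0,0.72],-0.69,1]
    - [[-0.05,0,0.96],-0.92,1]
    - [[-0.07,0,1.19],-1.15,1]
    - [[-0.1,0,1.43],-1.38,1]
    - [[-0.14,0,1.67],-1.6,1]
    - [[-0.18,0,1.9],-1.83,1]
    - [[-0.23,0,2.14],-2.06,1]
    - [[-0.29,0,2.37],-2.29,1]
    - [[-0.29,0,2.37],-2.29,1]

```text
t: 20.42
position: [0.6636, 0.1604, 0.0673]
tool_rot: [-1.535, -0.394, 0.394]
wrist_force: [0.0, -0.0, -2.7]
gripper_width: 0.0072
```

```bash
python3 st.py; python3 nxt.py .53 10 0; python3 shot.py w10; python3 slot.py w10
```

```text
t 20.425 pos [0.6636 0.1604 0.0673] yaw 118.81 S,l mm [470.] [0.21]
F tool(x right,y down,z fwd) [-0.    2.74 -0.05] T [0.   0.   0.06] g 0.007192531868390282
M [[0.8763, -0.0004, -0.4818], [0.4818, 0.0, 0.8763], [-0.0003, -1.0, 0.0002]]
[[-0.00,0,0.24],-0.23,1], [[-0.01,0,0.48],-0.46,1], [[-0.02,0,0.72],-0.69,1], [[-0.04,0,0.96],-0.92,1], [[-0.07,0,1.20],-1.15,1], [[-0.10,0,1.43],-1.38,1], [[-0.14,0,1.67],-1.61,1], [[-0.17,0,1.91],-1.63,1], [[-0.21,0,2.15],-1.63,1], [[-0.25,0,2.38],-1.63,1], 
20.425 [0.6636 0.1604 0.0673] [ 0.074  0.822  1.398  0.     0.922 -0.429] [ 0.02 -0.05 -2.74] 0.007192531868390282
[[ 0.876 -0.    -0.482]
 [ 0.482  0.     0.876]
 [-0.    -1.     0.   ]]
213 312 330 321.0
221 301 336 318.5
229 303 337 320.0
237 304 337 320.5
245 304 338 321.0
253 304 338 321.0
261 305 338 321.5
269 306 339 322.5
277 306 338 322.0
```

View pics/w10.png

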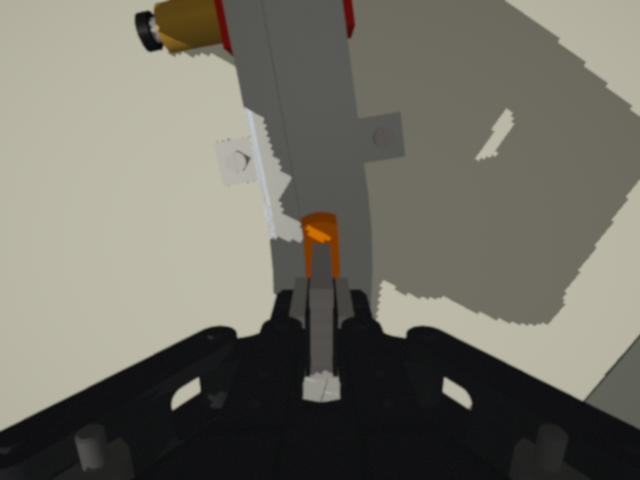

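Run:
```python
import pickle
from fit import *
p=np.load("p.npy")
s,im=pickle.load(open("w1.pkl","rb"))
for z in(.012,.02): print(z,lateral(p,ray([[302,227],[352,155],[360,180]],z,"wrist",s)[:,:2]))
s,im=pickle.load(open("w10.pkl","rb")); print(lateral(p,ray([[190,25]],.018,"wrist",s)[:,:2]))
```

```text
0.012 (array([0.59203641, 0.65576801, 0.63550101]), array([ 0.04222028,  0.00337199, -0.00492417]))
0.02 (array([0.59404149, 0.65614435, 0.6363953 ]), array([ 0.04191056,  0.00405509, -0.00402905]))
(array([0.59106083]), array([0.03948207]))
```

Request:
send_rows:
  rows:
    - [[0,0,0.24],-0.23,1]
    - [[-0.01,0,0.48],-0.46,1]
    - [[-0.02,0,0.72],-0.69,1]
    - [[-0.04,0,0.96],-0.92,1]
    - [[-0.07,0,1.2],-1.15,1]
    - [[-0.1,0,1.43],-1.38,1]
    - [[-0.14,0,1.67],-1.61,1]
    - [[-0.17,0,1.91],-1.63,1]
    - [[-0.21,0,2.15],-1.63,1]
    - [[-0.25,0,2.38],-1.63,1]
    - [[-0.25,0,2.38],-1.63,1]

```text
t: 21.85
position: [0.6295, 0.2095, 0.0673]
tool_rot: [-1.506, -0.527, 0.527]
wrist_force: [-0.6, -0.5, -2.9]
gripper_width: 0.0074
```

```bash
python3 st.py;  python3 nxt.py .55 4 0; python3 shot.py w11; python3 slot.py w11
```

```text
t 21.85 pos [0.6295 0.2095 0.0673] yaw 128.57 S,l mm [529.9] [-0.08]
F tool(x right,y down,z fwd) [-0.78  2.95 -0.08] T [-0.03  0.04  0.02] g 0.007419791399672428
M [[0.7818, -0.0004, -0.6235], [0.6235, -0.0, 0.7818], [-0.0003, -1.0, 0.0002]]
[[-0.00,0,0.20],-0.00,1], [[-0.00,0,0.40],-0.00,1], [[-0.00,0,0.60],-0.00,1], [[-0.00,0,0.80],-0.00,1], 
21.85 [0.6295 0.2095 0.0673] [ 0.153  0.802  1.453  0.     0.887 -0.52 ] [-0.57 -0.55 -2.95] 0.007419791399672428
[[ 0.782 -0.    -0.623]
 [ 0.623 -0.     0.782]
 [-0.    -1.     0.   ]]
213 311 330 320.5
221 306 339 322.5
229 305 339 322.0
237 305 339 322.0
245 306 339 322.5
253 306 339 322.5
261 305 339 322.0
269 305 338 321.5
277 306 337 321.5
```

View pics/w11.png

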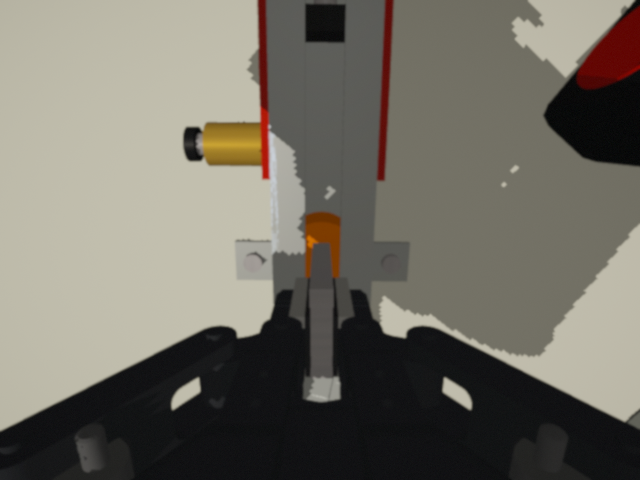

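Request:
send_rows:
  rows:
    - [[0,0,0.2],0,1]
    - [[0,0,0.4],0,1]
    - [[0,0,0.6],0,1]
    - [[0,0,0.8],0,1]
    - [[0,0,1.0],0,1]
    - [[0,0,1.2],0,1]
    - [[0,0,1.3],0,1]
    - [[0,0,1.4],0,1]
    - [[0,0,1.4],0,1]

```text
t: 23.02
position: [0.6086, 0.2365, 0.0675]
tool_rot: [-1.506, -0.527, 0.526]
wrist_force: [1.1, -0.1, -1.7]
gripper_width: 0.0076
```

```bash
python3 st.py
```

```text
t 23.025 pos [0.6086 0.2365 0.0675] yaw 128.54 S,l mm [564.1] [-0.63]
F tool(x right,y down,z fwd) [ 0.81  1.69 -0.8 ] T [-0.18 -0.   -0.13] g 0.007616791505149666
M [[0.7822, 0.0012, -0.623], [0.623, 0.0002, 0.7822], [0.001, -1.0, -0.0006]]
```

Request:
send_rows:
  rows:
    - [[0,0,0.08],0,1]
    - [[0,0,0.16],0,1]
    - [[0,0,0.24],0,1]
    - [[0,0,0.32],0,1]
    - [[0,0,0.32],0,1]

```text
t: 23.65
position: [0.6059, 0.2428, 0.0683]
tool_rot: [-1.507, -0.532, 0.521]
wrist_force: [6.2, -0.9, -2.5]
gripper_width: 0.0073
```

```bash
python3 st.py
```

```text
t 23.65 pos [0.6059 0.2428 0.0683] yaw 128.53 S,l mm [570.6] [-2.45]
F tool(x right,y down,z fwd) [ 4.25  2.59 -4.53] T [-0.93  0.04 -0.69] g 0.007286195351423171
M [[0.7823, 0.0065, -0.6229], [0.6229, 0.0007, 0.7823], [0.0055, -1.0, -0.0035]]
```

Request:
send_rows:
  rows:
    - [[0,0,0.08],0,1]
    - [[0,0,0.16],0,1]
    - [[0,0,0.24],0,1]
    - [[0,0,0.24],0,1]

```text
t: 24.15
position: [0.6025, 0.2472, 0.0684]
tool_rot: [-1.508, -0.532, 0.521]
wrist_force: [6.1, -2.2, -1.9]
gripper_width: 0.0074
```

```bash
python3 st.py
```

```text
t 24.15 pos [0.6025 0.2472 0.0684] yaw 128.53 S,l mm [576.2] [-2.53]
F tool(x right,y down,z fwd) [ 3.42  1.91 -5.53] T [-1.11  0.09 -0.66] g 0.007431181326304936
M [[0.7823, 0.0071, -0.6229], [0.6229, 0.0003, 0.7823], [0.0058, -1.0, -0.0042]]
```

Request:
send_rows:
  rows:
    - [[0,0,0.08],0,1]
    - [[0,0,0.16],0,1]
    - [[0,0,0.24],0,1]
    - [[0,0,0.32],0,1]
    - [[0,0,0.4],0,1]
    - [[0,0,0.4],0,1]

```text
t: 24.9
position: [0.5959, 0.2556, 0.0683]
tool_rot: [-1.507, -0.531, 0.521]
wrist_force: [4.7, -0.0, -1.8]
gripper_width: 0.0077
```

```bash
python3 st.py
```

```text
t 24.9 pos [0.5959 0.2556 0.0683] yaw 128.51 S,l mm [586.9] [-2.6]
F tool(x right,y down,z fwd) [ 3.62  1.84 -2.93] T [-0.77  0.05 -0.74] g 0.0076825034658526015
M [[0.7824, 0.0063, -0.6227], [0.6227, 0.0013, 0.7825], [0.0058, -1.0, -0.0029]]
```

Request:
send_rows:
  rows:
    - [[0,0,0.08],0,1]
    - [[0,0,0.16],0,1]
    - [[0,0,0.24],0,1]
    - [[0,0,0.32],0,1]
    - [[0,0,0.4],0,1]
    - [[0,0,0.48],0,1]
    - [[0,0,0.48],0,1]

```text
t: 25.78
position: [0.5884, 0.2651, 0.0683]
tool_rot: [-1.507, -0.532, 0.521]
wrist_force: [5.2, -0.6, -3.0]
gripper_width: 0.0073
```

```bash
python3 st.py
```

```text
t 25.775 pos [0.5884 0.2651 0.0683] yaw 128.54 S,l mm [599.] [-2.72]
F tool(x right,y down,z fwd) [ 3.73  3.02 -3.69] T [-0.69 -0.07 -0.82] g 0.0072805373223747225
M [[0.7821, 0.0065, -0.6231], [0.6231, 0.0014, 0.7821], [0.0059, -1.0, -0.003]]
```

Now finer: 5 mm steps.

Request:
send_rows:
  rows:
    - [[0,0,0.08],0,1]
    - [[0,0,0.16],0,1]
    - [[0,0,0.2],0,1]
    - [[0,0,0.2],0,1]

```text
t: 26.28
position: [0.585, 0.2694, 0.0683]
tool_rot: [-1.506, -0.531, 0.521]
wrist_force: [5.6, 0.3, -1.4]
gripper_width: 0.0077
```

```bash
python3 st.py
```

```text
t 26.275 pos [0.585  0.2694 0.0683] yaw 128.53 S,l mm [604.5] [-2.74]
F tool(x right,y down,z fwd) [ 4.6   1.48 -3.27] T [-0.48 -0.03 -0.96] g 0.007692406503960336
M [[0.7822, 0.006, -0.6229], [0.6229, 0.002, 0.7823], [0.006, -1.0, -0.0021]]
```

Request:
send_rows:
  rows:
    - [[0,0,0.08],0,1]
    - [[0,0,0.16],0,1]
    - [[0,0,0.16],0,1]
    - [[0,0,0.16],0,1]

```text
t: 26.78
position: [0.5819, 0.2733, 0.0682]
tool_rot: [-1.504, -0.53, 0.521]
wrist_force: [3.9, 4.0, -2.5]
gripper_width: 0.0078
```

```bash
python3 st.py
```

```text
t 26.775 pos [0.5819 0.2733 0.0682] yaw 128.5 S,l mm [609.5] [-2.72]
F tool(x right,y down,z fwd) [5.54 2.5  0.64] T [-0.   -0.08 -1.06] g 0.007791086471525811
M [[0.7826, 0.0048, -0.6225], [0.6225, 0.0033, 0.7826], [0.0058, -1.0, -0.0004]]
```

Request:
send_rows:
  rows:
    - [[0,0,0.06],0,1]
    - [[0,0,0.12],0,1]
    - [[0,0,0.12],0,1]
    - [[0,0,0.12],0,1]

```text
t: 27.28
position: [0.5801, 0.2755, 0.0682]
tool_rot: [-1.505, -0.53, 0.521]
wrist_force: [4.4, 2.7, -2.5]
gripper_width: 0.0076
```

```bash
python3 st.py
```

```text
t 27.275 pos [0.5801 0.2755 0.0682] yaw 128.5 S,l mm [612.3] [-2.71]
F tool(x right,y down,z fwd) [ 5.12  2.55 -0.66] T [-0.06 -0.   -1.07] g 0.007609060218639258
M [[0.7826, 0.005, -0.6225], [0.6225, 0.003, 0.7826], [0.0058, -1.0, -0.0007]]
```

Request:
send_rows:
  rows:
    - [[0,0,0.06],0,1]
    - [[0,0,0.1],0,1]
    - [[0,0,0.1],0,1]
    - [[0,0,0.1],0,1]

```text
t: 27.78
position: [0.579, 0.2769, 0.0682]
tool_rot: [-1.506, -0.531, 0.521]
wrist_force: [5.3, 0.9, -1.9]
gripper_width: 0.0074
```

```bash
python3 st.py
```

```text
t 27.775 pos [0.579  0.2769 0.0682] yaw 128.51 S,l mm [614.1] [-2.67]
F tool(x right,y down,z fwd) [ 4.73  1.93 -2.58] T [-0.46  0.   -0.96] g 0.0073779856811058185
M [[0.7825, 0.0057, -0.6227], [0.6227, 0.0022, 0.7825], [0.0058, -1.0, -0.0018]]
```

Request:
send_rows:
  rows:
    - [[0,0,0.06],0,1]
    - [[0,0,0.1],0,1]
    - [[0,0,0.1],0,1]
    - [[0,0,0.1],0,1]

```text
t: 28.28
position: [0.5778, 0.2782, 0.0682]
tool_rot: [-1.507, -0.531, 0.521]
wrist_force: [5.4, -0.6, -3.2]
gripper_width: 0.0078
```

```bash
python3 st.py; python3 shot.py w12
```

```text
t 28.275 pos [0.5778 0.2782 0.0682] yaw 128.52 S,l mm [615.8] [-2.52]
F tool(x right,y down,z fwd) [ 3.79  3.2  -3.81] T [-0.79  0.03 -0.79] g 0.007787189811427598
M [[0.7823, 0.0061, -0.6228], [0.6228, 0.0012, 0.7823], [0.0055, -1.0, -0.0029]]
28.275 [0.5778 0.2782 0.0682] [ 2.750e-01  7.780e-01  1.519e+00 -1.000e-03  8.390e-01 -3.970e-01] [ 5.36 -0.62 -3.17] 0.007787189811427598
[[ 0.782  0.006 -0.623]
 [ 0.623  0.001  0.782]
 [ 0.005 -1.    -0.003]]
```

Request:
send_rows:
  rows:
    - [[0,0,0.04],0,1]
    - [[0,0,0.08],0,1]
    - [[0,0,0.08],0,1]
    - [[0,0,0.08],0,1]

```text
t: 28.82
position: [0.5764, 0.2789, 0.0681]
tool_rot: [-1.508, -0.531, 0.523]
wrist_force: [5.4, -2.5, -2.5]
gripper_width: 0.0074
```

```bash
python3 st.py
```

```text
t 28.825 pos [0.5764 0.2789 0.0681] yaw 128.55 S,l mm [617.3] [-1.88]
F tool(x right,y down,z fwd) [ 2.67  2.56 -5.37] T [-1.1  -0.   -0.57] g 0.007416712910895651
M [[0.7821, 0.0053, -0.6232], [0.6232, -0.0003, 0.7821], [0.004, -1.0, -0.0035]]
```

Request:
send_rows:
  rows:
    - [[0,0,0.04],0,1]
    - [[0,0,0.06],0,1]
    - [[0,0,0.06],0,1]
    - [[0,0,0.06],0,1]

```text
t: 29.32
position: [0.5754, 0.2793, 0.0681]
tool_rot: [-1.509, -0.53, 0.524]
wrist_force: [6.3, -5.0, -2.4]
gripper_width: 0.0073
```

```bash
python3 st.py
```

```text
t 29.325 pos [0.5754 0.2793 0.0681] yaw 128.57 S,l mm [618.2] [-1.41]
F tool(x right,y down,z fwd) [ 1.76  2.4  -7.85] T [-1.49 -0.01 -0.29] g 0.00726664562687537
M [[0.7819, 0.005, -0.6234], [0.6234, -0.0015, 0.7819], [0.003, -1.0, -0.0043]]
```

Request:
send_rows:
  rows:
    - [[0,0,-0.06],0,1]
    - [[0,0,-0.12],0,1]
    - [[0,0,-0.16],0,1]
    - [[0,0,-0.16],0,1]

```text
t: 29.82
position: [0.5763, 0.2781, 0.0678]
tool_rot: [-1.506, -0.528, 0.524]
wrist_force: [4.8, 1.4, -1.7]
gripper_width: 0.0078
```

```bash
python3 st.py; python3 shot.py w13
```

```text
t 29.825 pos [0.5763 0.2781 0.0678] yaw 128.52 S,l mm [616.7] [-1.32]
F tool(x right,y down,z fwd) [ 4.68  1.74 -1.87] T [-0.39  0.08 -0.92] g 0.007787599257891428
M [[0.7824, 0.0023, -0.6228], [0.6228, 0.0012, 0.7824], [0.0025, -1.0, -0.0005]]
29.825 [0.5763 0.2781 0.0678] [ 2.75e-01  7.78e-01  1.52e+00  1.00e-03  8.41e-01 -3.98e-01] [ 4.83  1.45 -1.72] 0.007787599257891428
[[ 0.782  0.002 -0.623]
 [ 0.623  0.001  0.782]
 [ 0.003 -1.    -0.   ]]
```

View pics/w13.png

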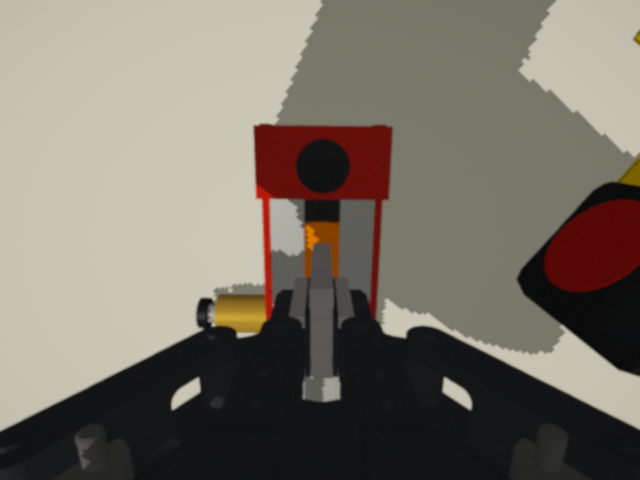

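Run:
```python
import pickle
from fit import *
p=np.load("p.npy")
for w in("w11","w12","w13"):
    s,im=pickle.load(open(w+".pkl","rb")); h=cv2.cvtColor(im,cv2.COLOR_RGB2HSV)
    col=im[:,317:329].mean(1); 
    rows=[(r,col[r].astype(int).tolist()) for r in (range(34,52) if w=="w11" else range(196,230))]
    v=col.max(1); a=30 if w=="w11" else 200
    b=max(range(a,a+40),key=lambda r:v[r+1]-v[r-1]); 
    P=lateral(p,ray([[322,b]],.027,"wrist",s)[:,:2]); print(w,b,P[0]*1e3, lateral(p,s["position"][None,:2])[0]*1e3)
```

```text
w11 41 [633.97727214] [529.91618112]
w12 221 [643.81442333] [615.84823889]
w13 221 [644.85578398] [616.70788187]
```

Run:
```python
import pickle
from fit import *
p=np.load("p.npy"); D={}
for w,c,r0,r1 in(("w1",350,145,195),("w13",322,190,232),("w11",323,0,60)):
    s,im=pickle.load(open(w+".pkl","rb")); D[w]=s
    print(w,[(r,*im[r,c-4:c+5].mean(0).astype(int).tolist()) for r in range(r0,r1,2)])
    print(lateral(p,ray([[c,(r0+r1)/2]],.027,"wrist",s)[:,:2]))
for z in(.02,.027,.033,.05,.07): print(z,[ (w,(lateral(p,ray([[c,r]],z,"wrist",D[w])[:,:2])[0]*1e3).round(1)) for w,c,r in(("w1",340,158),("w1",350,178),("w13",290,198.5),("w13",322,221),("w11",323,42))])
```

```text
w1 [(145, 81, 11, 7), (147, 80, 10, 6), (149, 80, 9, 7), (151, 79, 10, 7), (153, 79, 26, 23), (155, 77, 65, 61), (157, 76, 76, 72), (159, 76, 76, 71), (161, 76, 75, 71), (163, 72, 71, 68), (165, 61, 60, 57), (167, 54, 54, 51), (169, 52, 52, 49), (171, 51, 51, 48), (173, 49, 50, 47), (175, 51, 51, 48), (177, 68, 68, 64), (179, 89, 89, 84), (181, 96, 96, 91), (183, 106, 105, 99), (185, 102, 101, 96), (187, 89, 89, 84), (189, 79, 79, 75), (191, 76, 77, 73), (193, 77, 77, 73)]
(array([0.64450927]), array([0.00525206]))
w13 [(190, 16, 17, 17), (192, 43, 16, 16), (194, 89, 15, 12), (196, 97, 14, 8), (198, 90, 15, 10), (200, 45, 16, 15), (202, 18, 17, 16), (204, 18, 18, 17), (206, 17, 18, 17), (208, 17, 16, 17), (210, 16, 17, 16), (212, 17, 17, 18), (214, 17, 18, 17), (216, 18, 18, 17), (218, 18, 18, 17), (220, 34, 22, 16), (222, 106, 51, 2), (224, 131, 63, 0), (226, 131, 63, 0), (228, 132, 64, 0), (230, 132, 64, 0)]
(array([0.64954573]), array([-0.00279375]))
w11 [(0, 84, 81, 79), (2, 80, 76, 74), (4, 43, 42, 41), (6, 15, 15, 15), (8, 15, 15, 14), (10, 14, 14, 14), (12, 14, 13, 13), (14, 1
[... 397 characters left out ...]
, 94, 89)]
(array([0.63813664]), array([-0.00176877]))
0.02 [('w1', array([653.1])), ('w1', array([637.4])), ('w13', array([654.2])), ('w13', array([643.2])), ('w11', array([635.2]))]
0.027 [('w1', array([653.5])), ('w1', array([638.2])), ('w13', array([655.3])), ('w13', array([644.9])), ('w11', array([633.6]))]
0.033 [('w1', array([653.8])), ('w1', array([638.8])), ('w13', array([656.4])), ('w13', array([646.2])), ('w11', array([632.3]))]
0.05 [('w1', array([654.8])), ('w1', array([640.7])), ('w13', array([659.2])), ('w13', array([650.2])), ('w11', array([628.4]))]
0.07 [('w1', array([655.9])), ('w1', array([642.8])), ('w13', array([662.6])), ('w13', array([654.8])), ('w11', array([624.]))]
```

Request:
send_rows:
  rows:
    - [[0,0,-0.04],0,1]
    - [[0,0,-0.08],0,1]
    - [[0,0,-0.08],0,1]
    - [[0,0,-0.08],0,1]

```text
t: 30.38
position: [0.5768, 0.2771, 0.0676]
tool_rot: [-1.504, -0.527, 0.525]
wrist_force: [3.3, 3.1, -1.3]
gripper_width: 0.0077
```

```bash
python3 st.py
```

```text
t 30.375 pos [0.5768 0.2771 0.0676] yaw 128.51 S,l mm [615.6] [-1.14]
F tool(x right,y down,z fwd) [4.46 1.29 0.35] T [ 0.02  0.05 -1.14] g 0.007678701343600386
M [[0.7825, 0.001, -0.6227], [0.6227, 0.002, 0.7825], [0.002, -1.0, 0.0009]]
```

Request:
send_rows:
  rows:
    - [[0,0,0],0,0.8]
    - [[0,0,0],0,0.75]
    - [[0,0,0],0,0.75]
    - [[0,0,0],0,0.75]
    - [[0,0,0],0,0.75]

```text
t: 31.0
position: [0.5764, 0.2758, 0.0672]
tool_rot: [-1.506, -0.526, 0.527]
wrist_force: [0.5, -0.7, -0.0]
gripper_width: 0.0216
```

```bash
python3 st.py; python3 shot.py w14
python3 - <<'E'
import pickle
from fit import *
p=np.load("p.npy"); s,im=pickle.load(open("w14.pkl","rb"))
v=im[:,318:328].mean(1); b=max(range(203,250),key=lambda r:v[r+1,0]-v[r-1,0]); print(b,lateral(p,ray([[322,b]],.027,"wrist",s)[:,:2])[0]*1e3)
E
python3 slot.py w14
```

```text
t 31.0 pos [0.5764 0.2758 0.0672] yaw 128.53 S,l mm [614.9] [0.06]
F tool(x right,y down,z fwd) [-0.03  0.04 -0.84] T [-0.03 -0.03 -0.02] g 0.021598227872200226
M [[0.7823, -0.0007, -0.6229], [0.6229, -0.0002, 0.7823], [-0.0007, -1.0, 0.0003]]
31.0 [0.5764 0.2758 0.0672] [ 0.272  0.779  1.52  -0.     0.843 -0.401] [ 0.5  -0.68 -0.04] 0.021598227872200226
[[ 0.782 -0.001 -0.623]
 [ 0.623 -0.     0.782]
 [-0.001 -1.     0.   ]]
222 [642.701924]
229 308 342 325.0
237 309 342 325.5
245 308 341 324.5
253 309 341 325.0
261 308 341 324.5
269 308 341 324.5
277 308 341 324.5
```

View pics/w14.png

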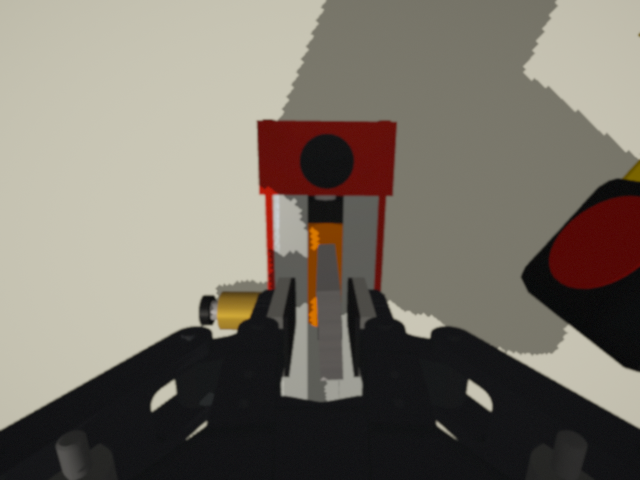

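Request:
send_rows:
  rows:
    - [[0,-0.5,0],0,0.75]
    - [[0,-1.5,0],0,0.75]
    - [[0,-3.0,0],0,0.6]
    - [[0,-5.3,0],0,0.5]
    - [[-1.09,-5.3,-0.44],-0.53,0.5]
    - [[-1.09,-5.3,-0.44],-0.53,0.5]
    - [[-1.09,-5.3,-0.44],-0.53,0.5]
    - [[-1.09,-5.3,-0.44],-0.53,0.5]
    - [[-1.09,-5.3,-0.44],-0.53,0.5]

```text
t: 32.17
position: [0.5622, 0.2507, 0.1992]
tool_rot: [-1.494, -0.569, 0.57]
wrist_force: [0.3, -0.2, -0.1]
gripper_width: 0.0427
```

```bash
python3 st.py|head -2; python3 shot.py w15
python3 - <<'E'
import pickle
from fit import *
p=np.load("p.npy")
for w in("w1","w15"):
    s,im=pickle.load(open(w+".pkl","rb")); h=cv2.cvtColor(im,cv2.COLOR_RGB2HSV)
    red=cv2.inRange(h,(0,180,40),(4,255,255))|cv2.inRange(h,(172,180,40),(180,255,255)); ys,xs=np.nonzero(red[80:160,250:450]); print(w,"red x",xs.min()+250,xs.max()+250,"y",ys.min()+80)
    for c in (350,355,360): print(c,[(r,*im[r,c-2:c+3].mean(0).astype(int).tolist()) for r in range(149,192,2)])
    br=cv2.inRange(h,(12,150,60),(26,255,255)); br[:,330:]=0; br[:190]=0;br[260:]=0; ys,xs=np.nonzero(br); print("brass x",xs.min(),xs.max(),"y",ys.min(),ys.max()) if len(xs) else 0
    o=cv2.inRange(h,(5,200,60),(18,255,255)); o[:,:330]=0; o[:,400:]=0; o[:160]=0;o[330:]=0; ys,xs=np.nonzero(o)
    if len(xs): print("orange",xs.min(),xs.max(),ys.min(),ys.max(),lateral(p,ray([[np.median(xs),ys.min()-.5]],.027,"wrist",s)[:,:2]))
E
```

```text
t 32.175 pos [0.5622 0.2507 0.1992] yaw 131.73 S,l mm [604.1] [26.74]
F tool(x right,y down,z fwd) [ 0.13  0.14 -0.31] T [0.   0.02 0.02] g 0.042690873297960945
32.175 [0.5622 0.2507 0.1992] [ 0.238  0.572  1.504  0.     1.066 -0.49 ] [ 0.3  -0.15 -0.14] 0.042690873297960945
[[ 0.746 -0.001 -0.666]
 [ 0.666 -0.     0.746]
 [-0.001 -1.     0.   ]]
w1 red x 328 402 y 113
350 [(149, 80, 9, 7), (151, 79, 10, 6), (153, 79, 26, 23), (155, 78, 66, 62), (157, 78, 78, 74), (159, 77, 78, 73), (161, 77, 77, 73), (163, 73, 73, 69), (165, 64, 63, 60), (167, 59, 60, 56), (169, 57, 57, 54), (171, 55, 55, 52), (173, 52, 53, 50), (175, 51, 52, 48), (177, 61, 62, 58), (179, 81, 81, 76), (181, 89, 89, 84), (183, 102, 101, 96), (185, 96, 95, 90), (187, 82, 81, 77), (189, 77, 77, 73), (191, 76, 77, 73)]
355 [(149, 80, 11, 8), (151, 80, 11, 7), (153, 79, 17, 14), (155, 74, 52, 49), (157, 69, 67, 64), (159, 70, 67, 64), (161, 69, 67, 65), (163, 67, 64, 62), (165, 45, 42, 41), (167, 16, 16, 15), (169, 14, 13, 12), (171, 13, 13, 13), (173, 11, 11, 10), (175, 12, 12, 12), (177, 31, 30, 28), (179, 68, 68, 64),
[... 1242 characters left out ...]
, (173, 58, 28, 7), (175, 103, 48, 0), (177, 111, 52, 0), (179, 111, 52, 0), (181, 110, 51, 0), (183, 110, 51, 0), (185, 106, 52, 8), (187, 85, 55, 37), (189, 75, 55, 43), (191, 74, 54, 43)]
360 [(149, 69, 11, 9), (151, 80, 9, 7), (153, 80, 13, 8), (155, 79, 41, 38), (157, 75, 68, 66), (159, 71, 68, 66), (161, 44, 42, 40), (163, 13, 13, 12), (165, 10, 11, 11), (167, 12, 10, 10), (169, 13, 12, 12), (171, 14, 13, 12), (173, 54, 26, 10), (175, 103, 48, 0), (177, 110, 51, 0), (179, 111, 52, 0), (181, 111, 51, 0), (183, 110, 51, 0), (185, 105, 52, 13), (187, 75, 57, 48), (189, 62, 59, 56), (191, 60, 58, 56)]
brass x 291 321 y 217 239
orange 346 368 173 237 (array([0.642959]), array([0.00321809]))
```

Request:
send_rows:
  rows:
    - [[0,-1.0,0],0,0.5]
    - [[0,0,0],0,0.5]
    - [[0,0,0],0,0.5]
    - [[0,0,0],0,0.5]
    - [[0,0,0],0,0.5]
    - [[0,0,0],0,0.5]

```text
t: 32.98
position: [0.5625, 0.2504, 0.2003]
tool_rot: [-1.495, -0.57, 0.569]
wrist_force: [-0.4, 0.7, 0.1]
gripper_width: 0.0424
```

```bash
python3 shot.py w16
python3 - <<'E'
import pickle,numpy as np
from h import robot
d=[pickle.load(open(w+".pkl","rb"))[1].astype(int) for w in("w15","w16")]
for i in d: print([(r,i[r,353:358,0].mean().round()) for r in range(158,178,2)])
print(np.abs(d[0]-d[1])[150:260,330:400].mean())
k=[pickle.load(open(w+".pkl","rb"))[1].astype(int) for w in("w1","w15")]
for i in k: print([int(x) for x in i[225:231,270:300].mean((0,2))])
robot.hand_in()
E
```

```text
32.975 [0.5625 0.2504 0.2003] [ 0.238  0.57   1.505 -0.     1.066 -0.49 ] [-0.35  0.73  0.11] 0.04241569627467573
[[ 0.746  0.001 -0.665]
 [ 0.665  0.     0.746]
 [ 0.001 -1.    -0.   ]]
[(158, np.float64(69.0)), (160, np.float64(50.0)), (162, np.float64(17.0)), (164, np.float64(13.0)), (166, np.float64(13.0)), (168, np.float64(13.0)), (170, np.float64(14.0)), (172, np.float64(30.0)), (174, np.float64(86.0)), (176, np.float64(110.0))]
[(158, np.float64(65.0)), (160, np.float64(36.0)), (162, np.float64(14.0)), (164, np.float64(12.0)), (166, np.float64(13.0)), (168, np.float64(13.0)), (170, np.float64(13.0)), (172, np.float64(52.0)), (174, np.float64(102.0)), (176, np.float64(111.0))]
3.496839826839827
[169, 169, 169, 169, 169, 169, 169, 168, 161, 137, 91, 47, 33, 32, 41, 64, 94, 117, 127, 129, 126, 118, 110, 107, 107, 107, 107, 107, 107, 106]
[169, 169, 169, 169, 169, 169, 167, 156, 128, 82, 43, 33, 33, 41, 64, 93, 115, 126, 129, 128, 123, 114, 108, 107, 107, 106, 106, 106, 106, 106]
the job is handed in; nothing more can be done
```

The orange carrier is in the track, run round the corner, parked against the buffer and released. I handed the job in at about 33 s of the 72 s allowed; no verdict was reported.

**What I did:** I gripped it by its plate, set it on the tongue and ran it into the mouth. From there it followed a course measured in the wrist images, with the bend piece turned about −0.047 rad at the splice. The wrist force read no contact until the catch. I then stepped it past the catch onto the buffer in 1.5 to 5 mm steps, opened the fingers and lifted away.

**Forces:** The readings at the end of each move never passed about 9 N. I had no readings during the moves themselves.

**Last checks:**
- **Parked:** two wrist pictures from nearly the same pose, one before and one after, show the buffer pushed in by about 3.5 to 4 mm. The window is 1.5 to 7 mm.
- **At rest:** the carrier's position did not change between pictures 0.8 s apart beyond the half-pixel by which the camera itself moved.
- **Arm clear:** the gripper is about 0.13 m above the parked carrier and touches nothing.

**Less certain:**
- **Deepest push:** I estimate the buffer went in about 8 mm while the catch was being passed, good to about 2 mm. The limit is 12 mm.
- **Catch click:** I did not see it directly. I infer it because the carrier stayed put against the compressed buffer after release and the brass plunger looks the same as before, within a pixel.
- **Other things on the table:** I did not measure them again. I steered clear of them and felt no contact.

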